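# Clear the movement holder and hold its spring slide open at the flag

## Task

Slide the copper-wound bobbin up off the upright brass post of the green clock-movement holder and stand it upright in the blue tray, setting it down rather than dropping it. Then pull the holder's spring-loaded slide, the one with the black knob, out towards the robot until the black line on the slide is level with the red flag, and finish while still holding it there with the gripper fingers, so that a colleague can lay in the next movement. Do not shift the flag, and leave the green bottle, the white tub and the black loupe where they are.

Things in the scene. Friction and masses are not known exactly. Their poses are not given: they have to be found in the camera images.
- holder: Green fixed base plate, 290 x 100 x 12 mm, x from -155 to +135 mm; origin on the bench surface. +x points from knob to post; the slide is pulled along -x, roughly towards the robot. At x = 60, y = 0 mm a steel shoulder (28 dia, top 30 above the bench) carries an upright brass post, 10 dia, tip 80 above the bench. The steel fixed jaw at x = 121 is 30 high.
- post_top (a point): Tip of the brass post, on its axis, 80 mm above the bench, 50 mm above the shoulder on which the bobbin sits.
- slide: Aluminium slide, 62 x 72 mm, top 30 mm above the bench, with an upright black knob, 24 dia, 30 to 80 above the bench. Origin on the knob's axis at bench height, axes as the holder's; rests at x = -60, y = 0 mm of the holder, moves only along x, up to 65 mm towards -x. A spring (5 N at rest plus 120 N/m, so about 10 N at the flag) drives it back when let go.
- knob_top (a point): Top of the black knob, on its axis, 80 mm above the bench.
- index_line (a point): Outer (+y) end of the black line drawn on top of the slide, 30 mm above the bench. The line runs across the slide from the knob's axis, so it has the same x (in the holder's frame) as the knob.
- flag_mark (a point): Middle of the inner edge of the red flag, 30 mm above the bench (its top). Axes as the holder's. The flag is 10 mm wide along x, 22 across (y = 40 to 62 mm), on a small rail at the holder's +y side, 28 to 52 mm towards -x from the line's rest place; it differs each time. The line is level with the flag when both have the same x in the holder's frame.
- bobbin: Wound coil bobbin: white flanges 44 mm dia, copper winding 36 mm dia between them, 34 mm high, 16 mm bore, 0.08 to 0.17 kg. Origin: centre of its underside, z along its bore. Starts on the holder's post with its underside 30 mm above the bench; the post stands 16 mm out of its top.
- tray: Blue open tray, fixed to the bench, 150 (x) x 130 (y) x 22 mm high, walls and floor 4 mm. Origin under its centre at bench height.
- tray_in (a point): Centre of the tray's inner floor, 4 mm above the bench.
- oil_bottle: Small green bottle with white cap, 32 mm dia, 70 mm high, loose, to be left alone. Origin under its centre.
- pill_tub: White tub with orange cap, 48 mm dia, 60 mm high, loose, to be left alone. Origin under its centre.
- loupe: Black eye loupe, 34 mm dia, 32 mm high, loose, to be left alone. Origin under its centre.
There are look-alikes about, which are no part of the job. What is shaped like the bobbin but purple is not meant.

How it is judged (in metres and radians):
On the way, in this order (a step that is already met when the one before it is completed fails the run):
1. the bobbin is lifted clear of the post (z of bobbin in the frame of post_top above 0.002 m), for 0.05 s.
2. the bobbin stands upright on the tray floor, let go, while the slide is still more than 15 mm short of the flag (x of bobbin in the frame of tray between -0.053 and 0.053 m and y of bobbin in the frame of tray between -0.043 and 0.043 m and z of bobbin in the frame of tray_in below 0.005 m and angle between bobbin's own z axis and vertical below 0.15 rad and contact force between the fingers and bobbin below 0.1 N and x of index_line in the frame of flag_mark above 0.015 m), for 0.2 s.
At the end, for the whole second after the job is handed in: The bobbin stands upright (within 0.15 rad), let go and at rest, on the tray floor; the slide's line is within 5 mm of the middle of the flag (that is, within the flag's width) and at rest, held by the gripper fingers with more than 3 N of contact, for the whole last second (x of bobbin in the frame of tray between -0.053 and 0.053 m and y of bobbin in the frame of tray between -0.043 and 0.043 m and z of bobbin in the frame of tray_in below 0.005 m and angle between bobbin's own z axis and vertical below 0.15 rad and contact force between the fingers and bobbin below 0.1 N and x of index_line in the frame of flag_mark between -0.005 and 0.005 m and contact force between the fingers and slide above 3 N and linear speed of slide below 0.01 m/s and linear speed of bobbin below 0.02 m/s); the arm keeps its last pose, push and grip.
It fails at once if the oil bottle is moved more than 20 mm (distance of oil_bottle from where it was at the start of the episode above 0.02 m).
It fails at once if the pill tub is moved more than 20 mm (distance of pill_tub from where it was at the start of the episode above 0.02 m).
It fails at once if the loupe is moved more than 20 mm (distance of loupe from where it was at the start of the episode above 0.02 m).
It fails at once if the flag is shifted by more than 4 mm (distance of flag_mark from where it was at the start of the episode above 0.004 m).
It fails at once if the bobbin is let go over the tray more than 25 mm above its floor (horizontal distance between bobbin and tray below 0.12 m and z of bobbin in the frame of tray_in above 0.025 m and contact force between the fingers and bobbin below 0.05 N).
It also fails if it takes over 45 s, if anything falls off the work surface, if the arm or the gripper's body presses on something with over 40 N, if the wrist force passes 120 N, or if a joint passes its speed limit or range.

## Robot

A 6-joint arm with a two-finger parallel gripper is mounted at the origin on the work surface. World frame = base frame: x ahead of the robot, y to its left, z up, the work surface at z = 0. Lengths are in mm, angles in rad, forces in N, time in s.
With the tool pointing down it reaches from about 350 to 725 mm from the base axis. Payload 6 kg.
Tool frame: the origin (TCP) lies between the finger pads; the fingertips stand 22 mm ahead of it and the grasp point (between the pads) lies 3 mm ahead of it; z points along the fingers, y is the direction in which the jaws open and shut (so a half turn about z gives the same grasp; the last joint's range is limited). The gripper opens to 85 mm and grips with 20 to 120 N. Pads are 22 mm wide; open, the fingers measure 114 mm over their backs; the gripper's body (76 mm by 85 mm) begins 54 mm behind the grasp point. The pads swing forward as they close: fully open they stand 13 mm farther back than shut.
Start: joints at [1.63, 0.04, 0.085, 0, -1.615, -0.334], TCP at [162.787, 577.474, 253.261] pointing down, gripper open.
Joint ranges: [-2.56, 2.56], [-1.29, 2.01], [-1.08, 1.49], [-3.29, 1.98], [-2.81, -0.18], [-2.99, 2.99]. Speed limits (rad/s): [2.57, 2.57, 3.01, 3.14, 3.14, 3.14].

## Interface

Orientations are given as a 3x3 rotation matrix whose columns are the frame's x, y, z axes.
In Python, from cell import arm gives the robot as it stands.
- The arm moves only by the shell command python3 -m pendant 'ROWS'. ROWS is JSON, a list of rows, each an object of numbers: "hand": the gripper's target within -1 to 1 (shut at 1, half-way at 0, fully open at -1); "x", "y", "z": the shift along the world's x, y, z in cm; "wx", "wy", "wz": the turn, a rotation vector about the world's x, y, z in degrees. In form: [{"hand": .., "x": .., "y": .., "z": .., "wx": .., "wy": .., "wz": ..}, ...]. A call has 1 to 8 rows; each row is the pose to reach, as a shift and turn from the pose measured when the call began; what a row does not reach only later rows make up. A row lasts 1/8 s, in which the tool goes at most 62.5 mm and 10.7 degrees, less where a joint would pass 70% of its speed; a pose out of reach is approached as far as the arm can. A call with a gripper value outside its range is refused whole. The fingers move at their own pace and stop on an object; the grip force is fixed at half the most. Time passes only in rows, so rows that repeat a pose let the fingers close. It gives the time, the measured TCP pose, the force and the opening at its end, in the units of the state.
- arm.get_obs(): the state, without advancing time (a new reading comes with each control period).
- arm.snapshot(name): name is "scene" or "top"; returns a dict with "img" (384x512x3 uint8, red, green, blue), "depth" (384x512 float32, mm along the optical axis (not along the pixel's ray), 0 where there is no reading), "fx", "fy", "cx", "cy" (pixels), "distortion" ([k1, k2, p1, p2, k3] as OpenCV has them; the pictures are not rectified), "world_to_cam" (4x4, takes a point from world to camera coordinates). Camera axes: x right, y up, looking along -z (the intrinsics and any distortion apply to the point x, -y, -z); pixel columns grow to the right and rows downward; lengths in mm; the calibration is good to about 2 mm. A picture is of the moment at which its call begins.
- arm.close_job(): hands the job in, once; it reports no verdict.
The state is a dict: "clock": time; "joint_pos": joint angles; "dq": joint speeds; "joint_torque": joint torques, N m; "position": TCP position; "tcp_rot": TCP orientation; "force": force on the tool from outside, world axes, zero at the start; "wrist_torque": the same for the moment, N m; "finger_gap": opening from 0.0 (shut) to 1.0 (fully open).
Only numpy, scipy, OpenCV 4.12 (cv2) and the standard library are available. Lean on these libraries where they do the work, as an engineer would, in place of code of your own. Each camera call takes 0.05 s, during which the arm holds its last target.

## Working session

There is one attempt and no reset: what is moved stays moved. The work goes in short steps, Python scripts to look and compute and a shell command to move; the robot and the scene stay as the last step left them, time stands still between calls to the robot, and variables do not carry over. Pictures are saved under pics/ and viewed, and the job is handed in when it is done.

```bash
ls; mkdir -p pics; cat > h.py <<'E'
import numpy as np, cv2
from cell import arm
def snap(n,f):
    s=arm.snapshot(n); cv2.imwrite('pics/'+f+'.png',cv2.cvtColor(s['img'],cv2.COLOR_RGB2BGR)); np.savez('pics/'+f+'.npz',**{k:np.array(v) for k,v in s.items()}); return s
def K(s): return np.array([[s['fx'],0,s['cx']],[0,s['fy'],s['cy']],[0,0,1]],float)
def rays(s,uv):
    p=cv2.undistortPoints(np.array(uv,float).reshape(-1,1,2),K(s),np.array(s['distortion'],float)).reshape(-1,2)
    return np.c_[p[:,0],-p[:,1],-np.ones(len(p))]
def atz(s,uv,z):
    W=np.array(s['world_to_cam']);R=W[:3,:3];o=-R.T@W[:3,3]; d=rays(s,uv)@R
    return o+d*((z-o[2])/d[:,2])[:,None]
def dep(s):
    W=np.array(s['world_to_cam']);R=W[:3,:3]
    h,w=s['depth'].shape; uv=np.stack(np.meshgrid(np.arange(w),np.arange(h)),-1).reshape(-1,2)
    P=rays(s,uv)*s['depth'].reshape(-1,1)
    return ((P-W[:3,3])@R).reshape(h,w,3)
def load(f):
    z=np.load('pics/'+f+'.npz'); return {k:z[k] for k in z.files}
E
python3 -c "
from h import *
snap('scene','s0');snap('top','t0');print(arm.get_obs())"
```

```text
pics
{'clock': 0.1, 'joint_pos': array([ 1.62971873e+00,  4.07418752e-02,  8.39092894e-02, -4.32039671e-04,
       -1.61549531e+00, -3.33691275e-01]), 'dq': array([ 0.0010526 , -0.00071514, -0.00114167,  0.0010433 ,  0.00034157,
       -0.00177607]), 'joint_torque': array([-5.39352637e-03, -3.69344902e+01,  3.48279226e+01,  6.95166439e+00,
       -4.51792788e-03,  3.45510394e-06]), 'position': array([162.64815387, 577.26057768, 252.37886383]), 'tcp_rot': array([[ 9.62493099e-01, -2.71305948e-01, -3.40667207e-04],
       [-2.71306146e-01, -9.62491849e-01, -1.55433401e-03],
       [ 9.38106525e-05,  1.58846087e-03, -9.99998734e-01]]), 'force': array([-1.45559619,  0.23176066, -0.25597329]), 'wrist_torque': array([-0.01283864, -0.00804534,  0.02019563]), 'finger_gap': 1.0000654206565835}
```

View pics/s0.png

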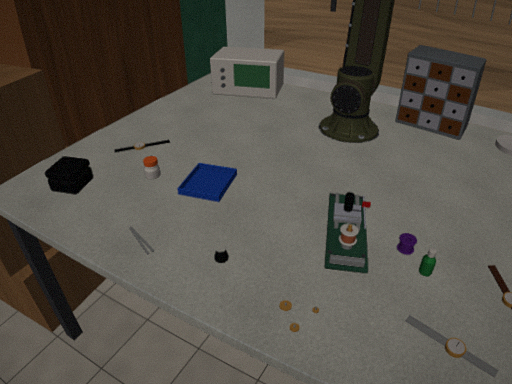

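View pics/t0.png

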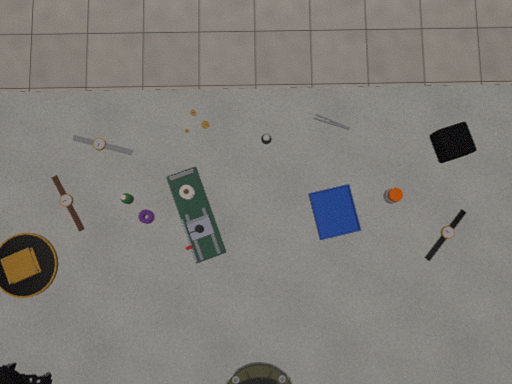

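The scene view shows the holder at about (347,232), the tray at (208,182) and the purple decoy at (407,243). In the top view the holder's post is at (187,191), the knob at (199,229), the flag at (190,247) and the tray at (334,212). Next I'll zoom in on the top view.

```bash
python3 -c "
from h import *
s=load('t0');im=cv2.cvtColor(s['img'],cv2.COLOR_RGB2BGR)
c=im[160:270,150:240];c=cv2.resize(c,None,fx=6,fy=5.4,interpolation=cv2.INTER_CUBIC)
c=cv2.resize(im[160:270,150:240],None,fx=5,fy=5,interpolation=cv2.INTER_CUBIC);cv2.imwrite('pics/t0z.png',c)
P=dep(s)
for n,u in dict(post=(187,191),knob=(199,229),flag=(190,247),bench=(260,220),tray=(334,212),bottle=(127,198),purple=(147,216),tub=(396,195),loupe=(266,139)).items(): print(n,P[u[1],u[0]].round(1))
print(-(s['world_to_cam'][:3,:3].T@s['world_to_cam'][:3,3]))
# tray: blue pixels
hsv=cv2.cvtColor(s['img'],cv2.COLOR_RGB2HSV)
m=cv2.inRange(hsv,(108,120,60),(128,255,255));m[:, :290]=0;m[:,370:]=0
ct=max(cv2.findContours(m,0,2)[0],key=cv2.contourArea);r=cv2.minAreaRect(ct);print(r);b=atz(s,cv2.boxPoints(r),22);print(b.round(1),b.mean(0))
g=cv2.inRange(hsv,(60,60,25),(95,255,140));g[:165]=0;g[265:]=0;g[:,:160]=0;g[:,230:]=0
ct=max(cv2.findContours(cv2.morphologyEx(g,3,np.ones((9,9))),0,2)[0],key=cv2.contourArea);r=cv2.minAreaRect(ct);print(r);b=atz(s,cv2.boxPoints(r),12);print(b.round(1),b.mean(0))
print([np.linalg.norm(b[i]-b[i-1]) for i in range(4)])
"
```

```text
post [636.5 210.9  60.4]
knob [519.9 172.   79.5]
flag [466.7 205.5  29.1]
bench [547.8 -11.2   4.9]
tray [ 569.9 -245.6    1.9]
bottle [618.7 396.5  49.2]
purple [565.9 346.9  -5.6]
tub [ 615.3 -425.9   62. ]
loupe [808.2 -34.6   2. ]
[ 476.14295624    7.4651574  1480.03267591]
((334.35296630859375, 211.4117889404297), (47.53697967529297, 41.23105239868164), 75.96376037597656)
[[ 628.2 -164.5   22. ]
 [ 658.  -291.1   22. ]
 [ 513.3 -321.3   22. ]
 [ 484.2 -196.2   22. ]] [ 570.91952561 -243.28562735   22.        ]
((195.89138793945312, 214.39593505859375), (90.54176330566406, 30.60661506652832), 70.34617614746094)
[[687.8 283.7  12. ]
 [719.6 192.5  12. ]
 [450.   97.4  12. ]
 [419.7 186.9  12. ]] [569.27942753 190.12685185  12.        ]
[np.float64(285.04070088927097), np.float64(96.57847386075909), np.float64(285.8238738172993), np.float64(94.47278632731827)]
```

View pics/t0z.png

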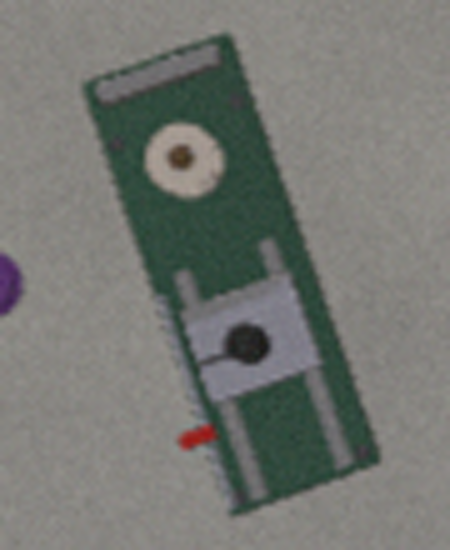

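```bash
python3 -c "
from h import *
s=load('t0')
q=lambda u,v:(150+(u+.5)/5-.5,160+(v+.5)/5-.5)
print('tip',atz(s,[q(180,156)],80),'flange',atz(s,[q(185,161)],64),'knob',atz(s,[q(247,342)],80))
print('flag in',atz(s,[q(215,434)],30),'flag out',atz(s,[q(181,441)],30),'line end',atz(s,[q(203,361)],30))
s2=load('s0');im=cv2.cvtColor(s2['img'],cv2.COLOR_RGB2BGR)
cv2.imwrite('pics/s0z.png',cv2.resize(im[180:280,310:440],None,fx=6,fy=6,interpolation=cv2.INTER_CUBIC))
"
```

```text
tip [[634.98077691 212.29757523  80.        ]] flange [[633.69115944 211.58367488  64.        ]] knob [[522.83579133 171.90544248  80.        ]]
flag in [[468.44338734 197.39538879  30.        ]] flag out [[464.47408698 218.26220987  30.        ]] line end [[513.20482758 204.90231336  30.        ]]
```

View pics/s0z.png

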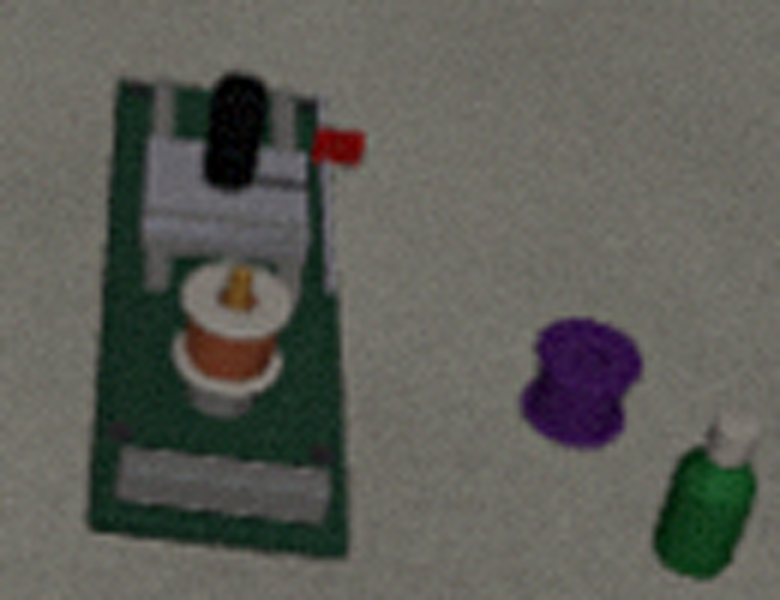

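```bash
python3 -m pendant '[{"hand":-1,"x":4.7,"y":-3.6,"z":0,"wz":4},{"hand":-1,"x":9.4,"y":-7.2,"z":0,"wz":9},{"hand":-1,"x":14,"y":-10.9,"z":0,"wz":14},{"hand":-1,"x":19,"y":-14.6,"z":0,"wz":18},{"hand":-1,"x":23.6,"y":-18.2,"z":0,"wz":23},{"hand":-1,"x":28.3,"y":-22,"z":0,"wz":28},{"hand":-1,"x":33,"y":-25.5,"z":0,"wz":32},{"hand":-1,"x":37.7,"y":-29.2,"z":0,"wz":35.5}]'
```

```text
invalid input
```

```bash
python3 -m pendant '[{"hand":-1,"x":4.7,"y":-3.6,"z":0,"wx":0,"wy":0,"wz":4},{"hand":-1,"x":9.4,"y":-7.2,"z":0,"wx":0,"wy":0,"wz":9},{"hand":-1,"x":14,"y":-10.9,"z":0,"wx":0,"wy":0,"wz":14},{"hand":-1,"x":19,"y":-14.6,"z":0,"wx":0,"wy":0,"wz":18},{"hand":-1,"x":23.6,"y":-18.2,"z":0,"wx":0,"wy":0,"wz":23},{"hand":-1,"x":28.3,"y":-22,"z":0,"wx":0,"wy":0,"wz":28},{"hand":-1,"x":33,"y":-25.5,"z":0,"wx":0,"wy":0,"wz":32},{"hand":-1,"x":37.7,"y":-29.2,"z":0,"wx":0,"wy":0,"wz":35.5}]'
```

```text
clock: 1.1
position: [540.9, 283.9, 252.0]
tcp_rot: [[0.94, 0.34, 0.0], [0.34, -0.94, -0.002], [-0.0, 0.002, -1.0]]
force: [0.4, 1.4, 0.4]
finger_gap: 0.998
```

```bash
python3 -m pendant '[{"hand":-1,"x":4.7,"y":-3.6,"z":-1,"wx":0,"wy":0,"wz":0},{"hand":-1,"x":9.4,"y":-7.1,"z":-4,"wx":0,"wy":0,"wz":0},{"hand":-1,"x":9.4,"y":-7.1,"z":-9,"wx":0,"wy":0,"wz":0},{"hand":-1,"x":9.4,"y":-7.1,"z":-12,"wx":0,"wy":0,"wz":0},{"hand":-1,"x":9.4,"y":-7.1,"z":-12,"wx":0,"wy":0,"wz":0}]'
python3 -c "
from h import *
s=snap('scene','s1');t=snap('top','t1')
im=cv2.cvtColor(s['img'],cv2.COLOR_RGB2BGR)
cv2.imwrite('pics/s1z.png',cv2.resize(im[120:290,270:440],None,fx=3.5,fy=3.5,interpolation=cv2.INTER_CUBIC))
print(arm.get_obs()['position'])
"
```

```text
clock: 1.72
position: [633.4, 211.9, 128.1]
tcp_rot: [[0.94, 0.34, -0.006], [0.34, -0.941, -0.005], [-0.007, 0.002, -1.0]]
force: [-0.2, -0.1, 0.9]
finger_gap: 0.998
[635.28180356 213.00644627 133.29289028]
```

View pics/s1z.png

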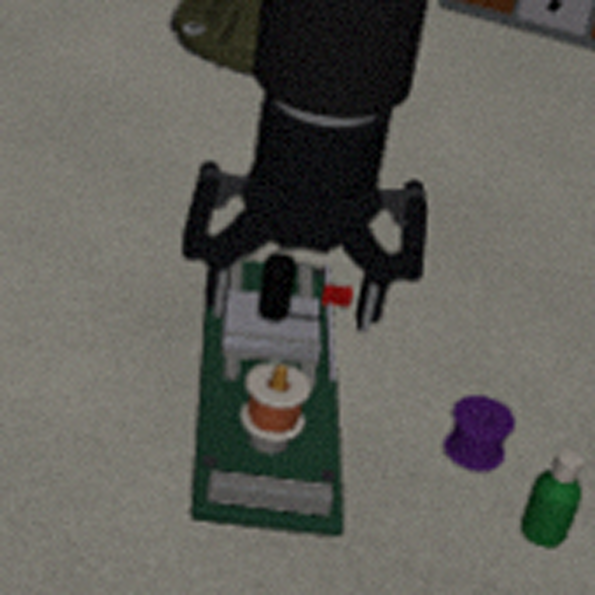

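The view shows the open jaws straddling the holder line directly above the bobbin, with nothing in the way. I'll descend and close.

```bash
python3 -m pendant '[{"hand":-1,"x":-0.05,"y":-0.05,"z":-3,"wx":0,"wy":0,"wz":0},{"hand":-1,"x":-0.05,"y":-0.05,"z":-6,"wx":0,"wy":0,"wz":0},{"hand":-1,"x":-0.05,"y":-0.05,"z":-8,"wx":0,"wy":0,"wz":0},{"hand":-1,"x":-0.05,"y":-0.05,"z":-8.1,"wx":0,"wy":0,"wz":0},{"hand":-1,"x":-0.05,"y":-0.05,"z":-8.1,"wx":0,"wy":0,"wz":0}]'

```

```text
clock: 2.45
position: [635.7, 212.9, 54.2]
tcp_rot: [[0.94, 0.341, 0.004], [0.341, -0.94, -0.001], [0.003, 0.002, -1.0]]
force: [0.5, 0.3, 0.3]
finger_gap: 1.001
```

```bash
python3 -m pendant '[{"hand":-1,"x":-0.1,"y":-0.06,"z":-0.2,"wx":0,"wy":0,"wz":0},{"hand":0.2,"x":-0.1,"y":-0.06,"z":-0.2,"wx":0,"wy":0,"wz":0},{"hand":1,"x":-0.1,"y":-0.06,"z":-0.2,"wx":0,"wy":0,"wz":0},{"hand":1,"x":-0.1,"y":-0.06,"z":-0.2,"wx":0,"wy":0,"wz":0},{"hand":1,"x":-0.1,"y":-0.06,"z":-0.2,"wx":0,"wy":0,"wz":0},{"hand":1,"x":-0.1,"y":-0.06,"z":-0.2,"wx":0,"wy":0,"wz":0},{"hand":1,"x":-0.1,"y":-0.06,"z":-0.2,"wx":0,"wy":0,"wz":0}]'
python3 -c "
from h import *
s=snap('scene','s2')
im=cv2.cvtColor(s['img'],cv2.COLOR_RGB2BGR)
cv2.imwrite('pics/s2z.png',cv2.resize(im[120:290,270:440],None,fx=3.5,fy=3.5,interpolation=cv2.INTER_CUBIC))
o=arm.get_obs();print(o['position'],o['force'],o['finger_gap'])
"
```

```text
clock: 3.32
position: [635.0, 212.5, 53.0]
tcp_rot: [[0.94, 0.341, 0.005], [0.341, -0.94, -0.001], [0.004, 0.002, -1.0]]
force: [-0.5, 0.4, 5.6]
finger_gap: 0.478
[635.02128707 212.41560617  53.01213008] [-0.75010089  0.40142811  6.51767859] 0.48270095267481905
```

View pics/s2z.png

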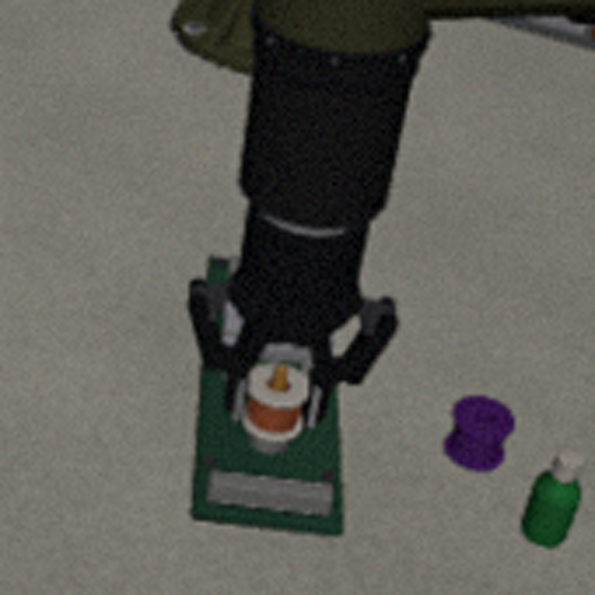

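The pads are closed on the bobbin's sides, at about (275,400) in the crop, and it is still seated upright. I'll lift straight up.

```bash
python3 -m pendant '[{"hand":1,"x":0,"y":0,"z":1,"wx":0,"wy":0,"wz":0},{"hand":1,"x":0,"y":0,"z":2.5,"wx":0,"wy":0,"wz":0},{"hand":1,"x":0,"y":0,"z":4.5,"wx":0,"wy":0,"wz":0},{"hand":1,"x":0,"y":0,"z":6.5,"wx":0,"wy":0,"wz":0},{"hand":1,"x":0,"y":0,"z":8.5,"wx":0,"wy":0,"wz":0},{"hand":1,"x":0,"y":0,"z":9,"wx":0,"wy":0,"wz":0},{"hand":1,"x":0,"y":0,"z":9,"wx":0,"wy":0,"wz":0}]'
python3 -c "
from h import *
s=snap('scene','s3')
im=cv2.cvtColor(s['img'],cv2.COLOR_RGB2BGR)
cv2.imwrite('pics/s3z.png',cv2.resize(im[120:290,270:440],None,fx=3.5,fy=3.5,interpolation=cv2.INTER_CUBIC))
o=arm.get_obs();print(o['position'],o['force'],o['finger_gap'])
"
```

```text
clock: 4.25
position: [635.0, 212.6, 143.2]
tcp_rot: [[0.94, 0.341, 0.005], [0.341, -0.94, -0.0], [0.005, 0.002, -1.0]]
force: [0.8, 0.3, -2.2]
finger_gap: 0.481
[634.69279853 212.4204766  142.27911034] [-0.87096466  0.27641786 -1.35248423] 0.4842587264192924
```

View pics/s3z.png

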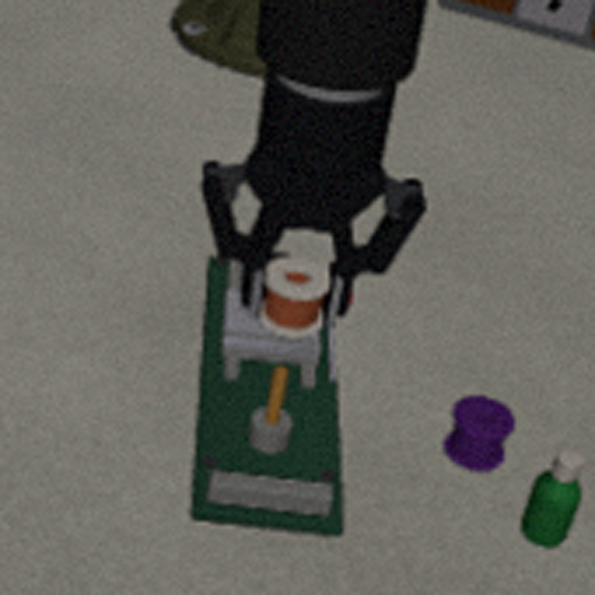

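The bobbin is clear of the post and upright in the jaws. I'll move it over the tray centre at about (570.5,-244).

```bash
python3 -m pendant '[{"hand":1,"x":-0.5,"y":-3,"z":0,"wx":0,"wy":0,"wz":-1},{"hand":1,"x":-1,"y":-8,"z":0,"wx":0,"wy":0,"wz":-2},{"hand":1,"x":-2,"y":-14,"z":0,"wx":0,"wy":0,"wz":-3},{"hand":1,"x":-3,"y":-20,"z":0,"wx":0,"wy":0,"wz":-4},{"hand":1,"x":-4,"y":-26,"z":0,"wx":0,"wy":0,"wz":-5},{"hand":1,"x":-5,"y":-32,"z":0,"wx":0,"wy":0,"wz":-6},{"hand":1,"x":-6,"y":-38,"z":0,"wx":0,"wy":0,"wz":-7},{"hand":1,"x":-6.4,"y":-42,"z":0,"wx":0,"wy":0,"wz":-8}]'

```

```text
clock: 5.3
position: [569.4, -209.9, 141.2]
tcp_rot: [[0.979, 0.205, 0.002], [0.205, -0.979, -0.001], [0.002, 0.002, -1.0]]
force: [0.6, -0.2, -0.5]
finger_gap: 0.482
```

```bash
python3 -m pendant '[{"hand":1,"x":0.1,"y":-2.5,"z":0,"wx":0,"wy":0,"wz":0},{"hand":1,"x":0.1,"y":-3.4,"z":-2,"wx":0,"wy":0,"wz":0},{"hand":1,"x":0.1,"y":-3.4,"z":-5,"wx":0,"wy":0,"wz":0},{"hand":1,"x":0.1,"y":-3.4,"z":-8,"wx":0,"wy":0,"wz":0},{"hand":1,"x":0.1,"y":-3.4,"z":-10,"wx":0,"wy":0,"wz":0},{"hand":1,"x":0.1,"y":-3.4,"z":-10.3,"wx":0,"wy":0,"wz":0},{"hand":1,"x":0.1,"y":-3.4,"z":-10.3,"wx":0,"wy":0,"wz":0}]'
python3 -c "
from h import *
s=snap('scene','s4')
im=cv2.cvtColor(s['img'],cv2.COLOR_RGB2BGR)
cv2.imwrite('pics/s4z.png',cv2.resize(im[90:240,130:300],None,fx=4,fy=4,interpolation=cv2.INTER_CUBIC))
o=arm.get_obs();print(o['position'],o['force'],o['finger_gap'])
"
```

```text
clock: 6.18
position: [570.8, -243.9, 38.9]
tcp_rot: [[0.979, 0.205, 0.003], [0.205, -0.979, -0.002], [0.002, 0.002, -1.0]]
force: [0.5, 0.2, -0.9]
finger_gap: 0.481
[ 571.12789442 -243.97418784   39.45719675] [-0.3020201   0.34000691 -1.8513498 ] 0.48269641888642995
```

View pics/s4z.png

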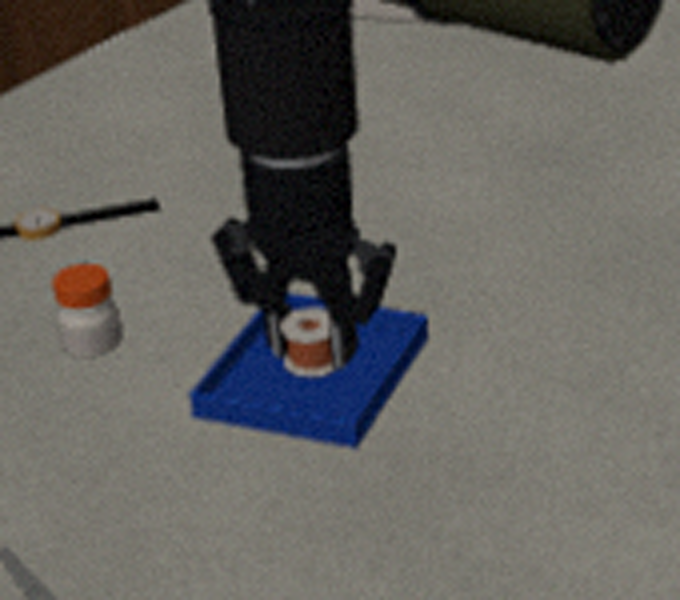

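The bobbin is over the middle of the tray floor, near (308,345) in the crop. I'll lower it gently.

```bash
python3 -m pendant '[{"hand":1,"x":0,"y":0,"z":-0.4,"wx":0,"wy":0,"wz":0},{"hand":1,"x":0,"y":0,"z":-0.8,"wx":0,"wy":0,"wz":0},{"hand":1,"x":0,"y":0,"z":-1.1,"wx":0,"wy":0,"wz":0},{"hand":1,"x":0,"y":0,"z":-1.2,"wx":0,"wy":0,"wz":0},{"hand":1,"x":0,"y":0,"z":-1.2,"wx":0,"wy":0,"wz":0},{"hand":1,"x":0,"y":0,"z":-1.2,"wx":0,"wy":0,"wz":0}]'

```

```text
clock: 6.98
position: [571.2, -244.0, 27.6]
tcp_rot: [[0.979, 0.205, 0.004], [0.205, -0.979, -0.002], [0.003, 0.003, -1.0]]
force: [-0.7, -0.1, -0.8]
finger_gap: 0.483
```

```bash
python3 -m pendant '[{"hand":1,"x":0,"y":0,"z":-0.1,"wx":0,"wy":0,"wz":0},{"hand":1,"x":0,"y":0,"z":-0.15,"wx":0,"wy":0,"wz":0},{"hand":1,"x":0,"y":0,"z":-0.15,"wx":0,"wy":0,"wz":0}]'

```

```text
clock: 7.35
position: [571.5, -244.1, 27.0]
tcp_rot: [[0.979, 0.205, 0.005], [0.205, -0.979, -0.002], [0.004, 0.003, -1.0]]
force: [-3.0, 0.7, 5.0]
finger_gap: 0.479
```

The wrist reads 5 N of upward force at the expected height, so the bobbin is on the floor. I'll release it.

```bash
python3 -m pendant '[{"hand":-0.1,"x":0,"y":0,"z":0,"wx":0,"wy":0,"wz":0},{"hand":-0.3,"x":0,"y":0,"z":0,"wx":0,"wy":0,"wz":0},{"hand":-0.5,"x":0,"y":0,"z":0,"wx":0,"wy":0,"wz":0},{"hand":-0.5,"x":0,"y":0,"z":0,"wx":0,"wy":0,"wz":0},{"hand":-0.5,"x":0,"y":0,"z":0,"wx":0,"wy":0,"wz":0},{"hand":-0.5,"x":0,"y":0,"z":0,"wx":0,"wy":0,"wz":0}]'
python3 -m pendant '[{"hand":-0.5,"x":0,"y":0,"z":2,"wx":0,"wy":0,"wz":0},{"hand":-0.5,"x":0,"y":0,"z":5,"wx":0,"wy":0,"wz":0},{"hand":-0.5,"x":0,"y":0,"z":9,"wx":0,"wy":0,"wz":0},{"hand":-0.5,"x":0,"y":0,"z":14,"wx":0,"wy":0,"wz":0},{"hand":-0.5,"x":0,"y":0,"z":14,"wx":0,"wy":0,"wz":0}]'
python3 -c "
from h import *
s=snap('scene','s5')
im=cv2.cvtColor(s['img'],cv2.COLOR_RGB2BGR)
cv2.imwrite('pics/s5z.png',cv2.resize(im[90:240,130:300],None,fx=4,fy=4,interpolation=cv2.INTER_CUBIC))
o=arm.get_obs();print(o['position'],o['force'],o['finger_gap'])
"
```

```text
clock: 8.1
position: [571.4, -244.1, 27.0]
tcp_rot: [[0.979, 0.205, 0.005], [0.205, -0.979, -0.002], [0.004, 0.003, -1.0]]
force: [1.0, -0.6, 0.4]
finger_gap: 0.747
clock: 8.72
position: [573.6, -245.1, 174.7]
tcp_rot: [[0.979, 0.206, 0.015], [0.206, -0.979, -0.006], [0.014, 0.009, -1.0]]
force: [0.3, 0.5, 0.3]
finger_gap: 0.75
[ 572.62822356 -244.45691632  171.35612516] [-0.09116836 -0.239075   -1.20480775] 0.7492749267008694
```

View pics/s5z.png

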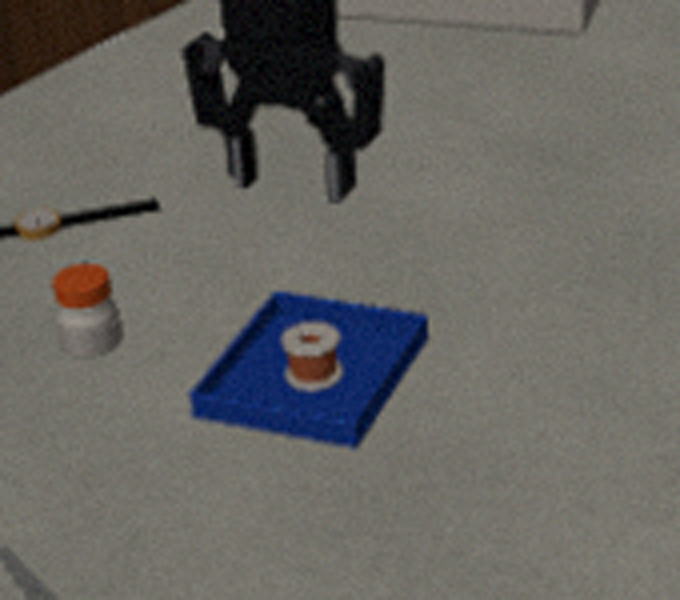

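The bobbin stands upright in the middle of the tray, near (312,353) in the crop, and the tub hasn't moved. Next is the knob at (522.6,172.2).

```bash
python3 -m pendant '[{"hand":-1,"x":-0.4,"y":4,"z":-0.2,"wx":0,"wy":0,"wz":1},{"hand":-1,"x":-1,"y":10,"z":-0.5,"wx":0,"wy":0,"wz":2},{"hand":-1,"x":-2,"y":16,"z":-0.5,"wx":0,"wy":0,"wz":3},{"hand":-1,"x":-3,"y":22,"z":-0.5,"wx":0,"wy":0,"wz":4},{"hand":-1,"x":-3.8,"y":28,"z":-0.5,"wx":0,"wy":0,"wz":5},{"hand":-1,"x":-4.6,"y":34,"z":-0.5,"wx":0,"wy":0,"wz":6},{"hand":-1,"x":-5,"y":39,"z":-0.5,"wx":0,"wy":0,"wz":7},{"hand":-1,"x":-5,"y":41.6,"z":-0.5,"wx":0,"wy":0,"wz":8}]'
python3 -m pendant '[{"hand":-1,"x":0,"y":0,"z":0,"wx":0,"wy":0,"wz":0},{"hand":-1,"x":0,"y":0,"z":0,"wx":0,"wy":0,"wz":0}]'
python3 -c "
from h import *
s=snap('scene','s6');t=snap('top','t6');o=arm.get_obs();print(o['position'],o['tcp_rot'],o['finger_gap'])
im=cv2.cvtColor(s['img'],cv2.COLOR_RGB2BGR)
cv2.imwrite('pics/s6z.png',cv2.resize(im[120:290,270:440],None,fx=3.5,fy=3.5,interpolation=cv2.INTER_CUBIC))
"
```

```text
clock: 9.78
position: [521.7, 173.8, 166.0]
tcp_rot: [[0.939, 0.342, 0.011], [0.343, -0.94, -0.002], [0.009, 0.006, -1.0]]
force: [0.6, 0.3, -0.4]
finger_gap: 0.997
clock: 10.02
position: [521.4, 173.4, 165.7]
tcp_rot: [[0.939, 0.342, 0.01], [0.342, -0.94, -0.003], [0.008, 0.006, -1.0]]
force: [-1.5, -0.6, 0.2]
finger_gap: 1.0
[521.71542562 172.8705952  165.98879782] [[ 0.93986784  0.34137952  0.01041471]
 [ 0.34142077 -0.93990743 -0.00242435]
 [ 0.00896124  0.00583437 -0.99994283]] 1.0028081515116924
```

View pics/s6z.png

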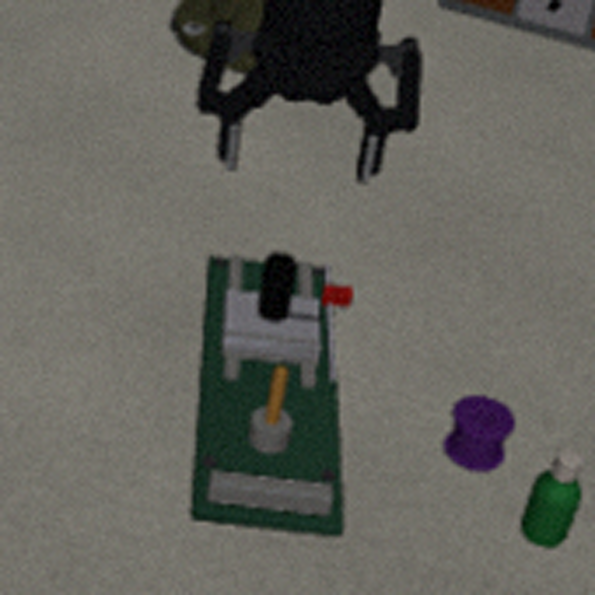

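The jaws straddle the knob, and the knob and slide are still at rest. I'll descend.

```bash
python3 -m pendant '[{"hand":-1,"x":0.1,"y":-0.05,"z":-3,"wx":0,"wy":0,"wz":0},{"hand":-1,"x":0.1,"y":-0.05,"z":-6,"wx":0,"wy":0,"wz":0},{"hand":-1,"x":0.1,"y":-0.05,"z":-9,"wx":0,"wy":0,"wz":0},{"hand":-1,"x":0.1,"y":-0.05,"z":-10.5,"wx":0,"wy":0,"wz":0},{"hand":-1,"x":0.1,"y":-0.05,"z":-10.6,"wx":0,"wy":0,"wz":0},{"hand":-1,"x":0.1,"y":-0.05,"z":-10.6,"wx":0,"wy":0,"wz":0}]'

```

```text
clock: 10.88
position: [523.5, 172.5, 61.4]
tcp_rot: [[0.94, 0.341, 0.012], [0.341, -0.94, -0.002], [0.011, 0.006, -1.0]]
force: [0.5, 0.2, 0.6]
finger_gap: 0.998
```

```bash
python3 -m pendant '[{"hand":0,"x":0,"y":0,"z":0,"wx":0,"wy":0,"wz":0},{"hand":1,"x":0,"y":0,"z":0,"wx":0,"wy":0,"wz":0},{"hand":1,"x":0,"y":0,"z":0,"wx":0,"wy":0,"wz":0},{"hand":1,"x":0,"y":0,"z":0,"wx":0,"wy":0,"wz":0},{"hand":1,"x":0,"y":0,"z":0,"wx":0,"wy":0,"wz":0},{"hand":1,"x":0,"y":0,"z":0,"wx":0,"wy":0,"wz":0},{"hand":1,"x":0,"y":0,"z":0,"wx":0,"wy":0,"wz":0},{"hand":1,"x":0,"y":0,"z":0,"wx":0,"wy":0,"wz":0}]'

```

```text
clock: 11.88
position: [523.2, 173.6, 61.9]
tcp_rot: [[0.94, 0.342, 0.012], [0.342, -0.94, 0.0], [0.012, 0.004, -1.0]]
force: [-4.8, 4.4, 4.5]
finger_gap: 0.267
```

The opening is about 23 mm, which fits the 24 mm knob, so it is held. I'll pull about 38 mm along the holder's -x, then look.

```bash
python3 -m pendant '[{"hand":1,"x":-0.6,"y":-0.2,"z":0,"wx":0,"wy":0,"wz":0},{"hand":1,"x":-1.2,"y":-0.43,"z":0,"wx":0,"wy":0,"wz":0},{"hand":1,"x":-1.8,"y":-0.65,"z":0,"wx":0,"wy":0,"wz":0},{"hand":1,"x":-2.4,"y":-0.87,"z":0,"wx":0,"wy":0,"wz":0},{"hand":1,"x":-3,"y":-1.08,"z":0,"wx":0,"wy":0,"wz":0},{"hand":1,"x":-3.6,"y":-1.3,"z":0,"wx":0,"wy":0,"wz":0},{"hand":1,"x":-3.6,"y":-1.3,"z":0,"wx":0,"wy":0,"wz":0},{"hand":1,"x":-3.6,"y":-1.3,"z":0,"wx":0,"wy":0,"wz":0}]'
python3 -c "
from h import *
s=snap('scene','s7');t=snap('top','t7');o=arm.get_obs();print(o['position'],o['force'],o['finger_gap'])
im=cv2.cvtColor(s['img'],cv2.COLOR_RGB2BGR)
cv2.imwrite('pics/s7z.png',cv2.resize(im[180:280,310:410],None,fx=6,fy=6,interpolation=cv2.INTER_CUBIC))
im=cv2.cvtColor(t['img'],cv2.COLOR_RGB2BGR)
cv2.imwrite('pics/t7z.png',cv2.resize(im[200:270,170:240],None,fx=8,fy=8,interpolation=cv2.INTER_CUBIC))
"
```

```text
clock: 12.88
position: [488.3, 161.4, 62.0]
tcp_rot: [[0.94, 0.342, 0.016], [0.342, -0.94, 0.003], [0.016, 0.003, -1.0]]
force: [7.3, 2.8, -5.1]
finger_gap: 0.268
[488.31885633 161.44636942  62.00128267] [ 7.68230048  5.27685789 -5.40536047] 0.2665803209326503
```

View pics/s7z.png

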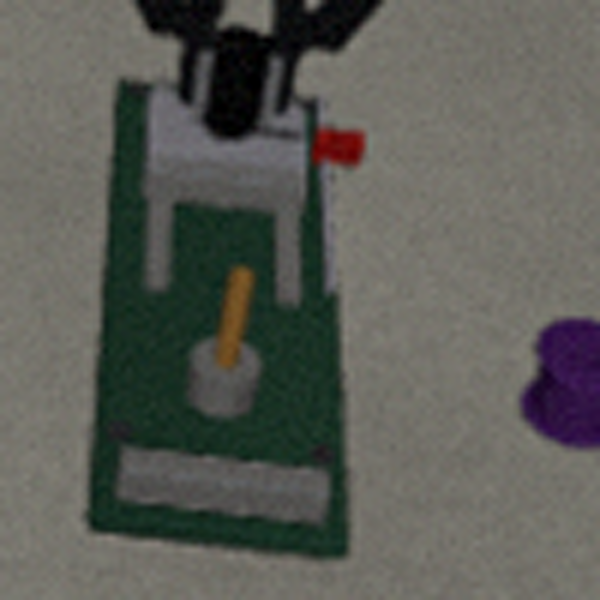

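View pics/t7z.png

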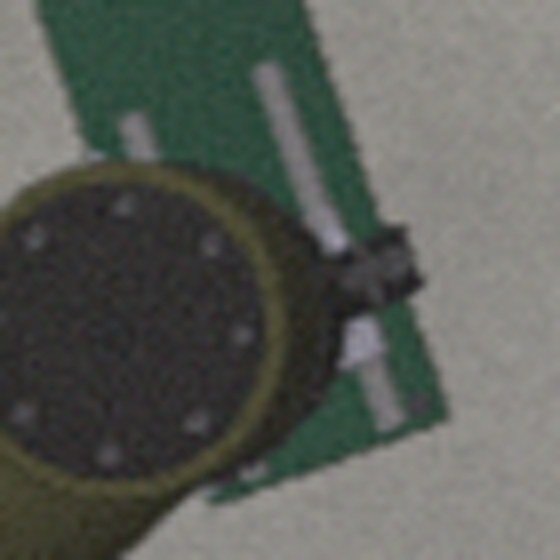

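```bash
python3 -c "
from h import *
ims=[]
for f in('s0','s7'):
    im=cv2.cvtColor(load(f)['img'],cv2.COLOR_RGB2BGR)[190:220,342:376]
    im=cv2.resize(im,None,fx=20,fy=20,interpolation=cv2.INTER_CUBIC)
    ims.append(cv2.convertScaleAbs(im,alpha=1.5))
cv2.imwrite('pics/z0.png',ims[0]);cv2.imwrite('pics/z7.png',ims[1])
"
```

```text
(no output)
```

View pics/z0.png

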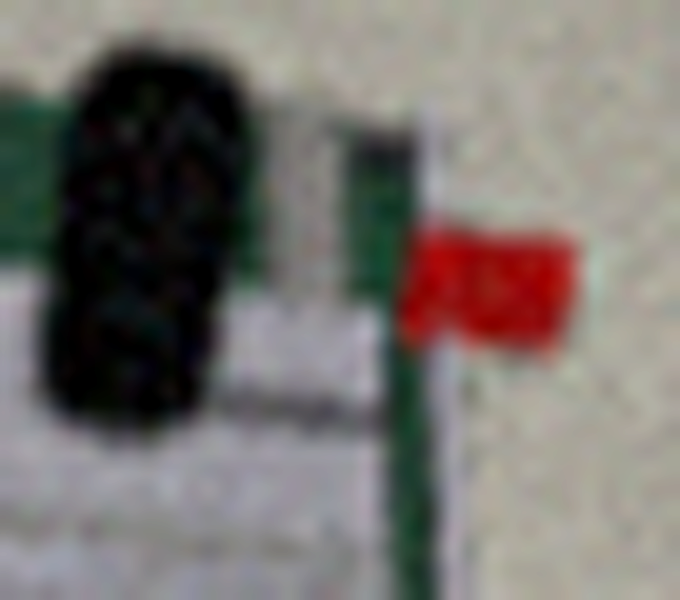

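View pics/z7.png

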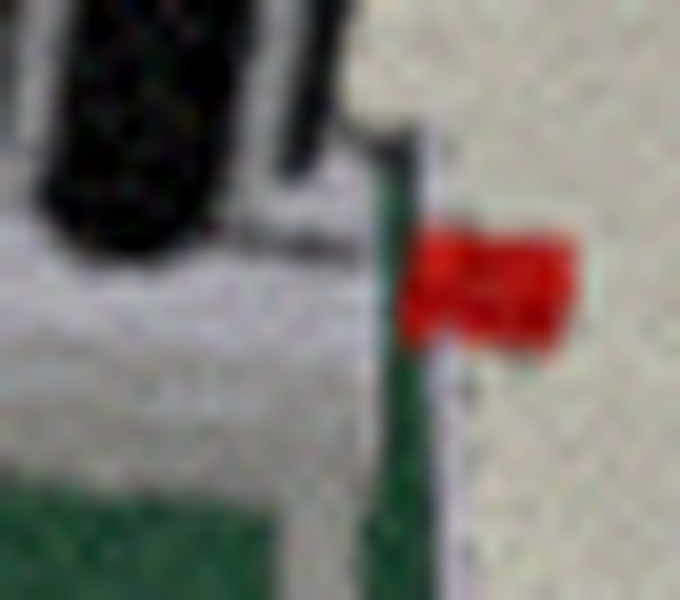

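The black line now ends near (360,252) in the enlarged view, against the flag's red top edge at about y=235. It's close, so I'll measure at sub-pixel level with averaged frames.

```bash
cat > meas.py <<'E'
from h import *
ux=np.array([.9409,.3387]);uy=np.array([-.3387,.9409]);kn=np.array([522.6,172.2])
def hold(P): d=P[:,:2]-kn; return np.c_[d@ux,d@uy]
def avg(name,n):
    S=[arm.snapshot(name) for _ in range(n)]; s=dict(S[0]); s['img']=np.mean([q['img'] for q in S],0); return s
def line(s,rows,cols):
    g=s['img'].mean(2) if s['img'].ndim==3 else s['img']; out=[]
    for u in cols:
        p=g[rows[0]:rows[1],u]; b=np.interp(np.arange(len(p)),[0,len(p)-1],[p[0],p[-1]]); w=np.clip(b-p,0,None)
        out.append((u,rows[0]+(w*np.arange(len(p))).sum()/w.sum()))
    return out
def flag(s,rows,cols):
    I=s['img'].astype(float); r=I[...,0]-(I[...,1]+I[...,2])/2
    out=[]
    for u in cols:
        p=r[rows[0]:rows[1],u]; m=np.sort(p)[-3]; k=np.where(p>m/2)[0]
        a,b=k[0],k[-1]
        ta=a-(p[a]-m/2)/(p[a]-p[a-1]); tb=b+(p[b]-m/2)/(p[b]-p[b+1])
        out.append((u,rows[0]+ta,rows[0]+tb,m))
    return out
E
python3 - <<'E'
from meas import *
s=avg('scene',10); np.savez('pics/a7.npz',**{k:np.array(v) for k,v in s.items()})
print(s['img'][197:210,352:364].mean(2).round(0))
I=s['img'];print((I[...,0]-(I[...,1]+I[...,2])/2)[198:212,360:374].round(0))
f=flag(s,(197,213),range(364,370));print(np.round(f,2))
print('flag far edge',hold(atz(s,[(q[0],q[1]) for q in f],30)).round(2)[:,:2].tolist())
print('flag low edge',hold(atz(s,[(q[0],q[2]) for q in f],30)).round(2)[:,:2].tolist())
E
```

```text
[[  3.  31.  76.  72.  30.  20.  75.  74.  50.  33.  41. 103.]
 [  6.  43.  80.  70.  42.  51. 102. 110.  82.  39.  38. 106.]
 [  9.  56.  85.  91.  84.  91. 110. 113.  92.  44.  43. 108.]
 [ 22.  64.  86. 101. 109. 110. 110. 111.  90.  43.  40.  99.]
 [ 29.  60.  63.  76.  83.  86.  88.  96.  87.  45.  30.  75.]
 [ 69.  71.  70.  67.  55.  60.  62.  67.  77.  40.  27.  47.]
 [111. 110. 107. 107.  94.  89.  88.  83.  88.  47.  30.  45.]
 [111. 108. 108. 109. 108. 109. 109. 109. 115.  55.  34.  42.]
 [108. 108. 107. 106. 105. 105. 107. 108. 109.  49.  40.  41.]
 [109. 109. 109. 109. 108. 108. 109. 110. 110.  51.  44.  52.]
 [106. 105. 106. 107. 107. 108. 107. 112. 111.  48.  38.  70.]
 [ 98. 100. 100. 101. 101. 101. 101. 103. 108.  45.  31.  80.]
 [103. 103. 101. 102.  99.  97.  99. 100. 103.  45.  29.  74.]]
[[ -2.  -5.  -4.  -1.   2.   6.   6.   7.   5.   6.   6.   6.   7.   7.]
 [ -5. -13. -10.  -3.   1.   4.   5.   5.   4.   5.   6.   7.   5.   6.]
 [ -5. -15.  -9.   7.   6.   3.   3.   2.   3.   3.   5.   5.   5.   7.]
 [ -4. -15.  12.  46.  45.  34.  28.  26.  26.  26.  24.   5.
[... 461 characters left out ...]
 -14.  -4.  -5.   2.   3.   3.   5.  15.   4.   5.   6.   6.]
 [  1.  -7. -17.  -6.  -2.   2.   5.   4.   4.   6.   6.   6.   6.   6.]
 [ -2.  -8. -17.  -6.  -1.   4.   7.   6.   6.   6.   6.   6.   6.   5.]
 [ -2.  -8. -16.  -6.  -1.   6.   7.   6.   6.   7.   7.   6.   7.   6.]]
[[364.   201.02 206.09  93.  ]
 [365.   201.21 206.8   92.35]
 [366.   201.27 206.79  88.  ]
 [367.   201.34 206.8   93.15]
 [368.   201.39 206.82  94.95]
 [369.   201.32 206.96  87.95]]
flag far edge [[-42.41, 47.46], [-41.99, 50.16], [-42.14, 52.88], [-42.28, 55.61], [-42.52, 58.33], [-43.3, 61.09]]
flag low edge [[-19.39, 46.46], [-16.65, 49.0], [-17.15, 51.69], [-17.55, 54.37], [-17.88, 57.06], [-17.69, 59.71]]
```

```bash
python3 - <<'E'
from meas import *
s=load('a7'); s={k:(v if v.ndim else v.item()) for k,v in s.items()}
l=line(s,(200,205),range(355,359)); print(np.round(l,2)); print('line now',hold(atz(s,l,30)).round(2).tolist())
s0=load('s0');print(s0['img'].mean(2)[206:215,350:364].round(0))
l=line(s0,(208,214),range(354,361)); print('line rest',hold(atz(s0,l,30)).round(2).tolist())
f=flag(s0,(197,213),range(364,370));print('flag s0',hold(atz(s0,[(q[0],q[1]) for q in f],30)).round(2).tolist())
# top red centroid, line at rest
t=load('t0');I=t['img'].astype(float);r=np.clip(I[...,0]-(I[...,1]+I[...,2])/2-12,0,None)[240:254,182:198]
print(r.round(0).astype(int)); v,u=np.mgrid[240:254,182:198]
c=((u*r).sum()/r.sum(),(v*r).sum()/r.sum());print('top flag',c,hold(atz(t,[c],28)))
print(t['img'].mean(2)[224:238,184:202].round(0).astype(int))
E
```

```text
[[355.   201.59]
 [356.   201.88]
 [357.   201.96]
 [358.   201.99]]
line now [[-35.71, 22.83], [-34.87, 25.51], [-34.93, 28.22], [-35.22, 30.93]]
[[ 10.   0.  22.  84. 108. 104. 102. 104. 100. 104. 112.  54.  44.  51.]
 [  7.   3.  29.  88. 106. 105. 102. 105. 106. 107. 101.  42.  35.  65.]
 [  2.   8.  47.  92. 102. 104. 100.  99. 107. 101. 103.  43.  31.  71.]
 [ 10.   2.  47.  70.  71.  81.  81.  85.  86.  99. 105.  42.  26.  72.]
 [ 11.  24.  60.  59.  63.  57.  57.  57.  54.  72.  68.  33.  29.  65.]
 [ 56.  74.  94.  94.  83.  85.  84.  67.  72.  69.  66.  38.  29.  55.]
 [ 96. 101. 105. 106. 101. 106. 102. 101. 102. 102. 102.  54.  31.  51.]
 [108. 104. 100.  99. 103. 101. 102. 101. 102. 103. 105.  52.  30.  54.]
 [112. 101. 105.  98. 107. 106. 103. 101. 101. 106. 108.  56.  31.  46.]]
line rest [[1.8, 19.26], [1.47, 21.89], [1.17, 24.53], [1.74, 27.15], [1.09, 29.8], [2.12, 32.39], [2.01, 35.03]]
flag s0 [[-42.42, 47.47], [-41.89, 50.16], [-42.0, 52.88], [-42.16, 55.6], [-42.56, 58.34], [-43.14, 61.08]]
[[  0   0   0   0   0   0   0   0   0   0   0   0   0   0   0   0]
 [  0
[... 1297 characters left out ...]
 34  41  40  39  35  36]
 [115 112  77  62 113 136 129 129 129 131 101  57  34  37  50  43  40  34]
 [131 127  96  58  84 122 132 128 129 128  96  57  35  38  42  37  36  43]
 [121 122 106  69  55 116 124 104  81  74  74  73  64  48  40  36  37  31]
 [132 112 109  82  58  84  80  76  83 105 120 123 125 111  79  54  55  69]
 [138 120 125  92  59  59 104 121 125 128 131 135 134 129 124 125 125 128]
 [143 138 131 113  72  54 113 131 129 129 128 129 130 131 131 131 127 132]
 [141 138 127 121  89  67 116 131 131 129 129 130 130 132 131 134 129 132]
 [141 138 126 124  97  65  82 119 135 130 130 128 128 130 129 130 129 136]
 [134 137 130 125 103  72  59 114 131 132 126 132 128 132 131 131 122 101]]
```

```bash
python3 - <<'E'
from meas import *
t=load('t0')
print(hold(atz(t,[(190,232.1),(191,231.8),(192,231.49),(193,231.2)],30)),hold(atz(t,[(188.96,246.93)],30)),hold(atz(t,[(188.96,246.93)],24)))
E
```

```text
[[ 1.58576959 34.83828958]
 [ 1.36836998 31.64279887]
 [ 1.17985818 28.43643644]
 [ 0.93347152 25.25018602]] [[-40.00830704  53.05650044]] [[-39.76211059  53.85229153]]
```

The scene camera gives 38.8 mm of total travel needed and the top camera gives 41.2 mm. I'll aim for 40, so about 3.2 mm more, plus about 1.3 mm for spring lag.

```bash
python3 -m pendant '[{"hand":1,"x":-0.2,"y":-0.07,"z":0,"wx":0,"wy":0,"wz":0},{"hand":1,"x":-0.42,"y":-0.15,"z":0,"wx":0,"wy":0,"wz":0},{"hand":1,"x":-0.42,"y":-0.15,"z":0,"wx":0,"wy":0,"wz":0},{"hand":1,"x":-0.42,"y":-0.15,"z":0,"wx":0,"wy":0,"wz":0},{"hand":1,"x":-0.42,"y":-0.15,"z":0,"wx":0,"wy":0,"wz":0},{"hand":1,"x":-0.42,"y":-0.15,"z":0,"wx":0,"wy":0,"wz":0}]'
python3 - <<'E'
from meas import *
s=avg('scene',10); np.savez('pics/a8.npz',**{k:np.array(v) for k,v in s.items()})
o=arm.get_obs();p=o['position'];print(o['clock'],p,o['force'],o['finger_gap'],(p[:2]-[523.2,173.6])@ux)
print(s['img'][197:206,352:364].mean(2).round(0))
for r in((199,204),(198,203)):
    l=line(s,r,range(355,359)); print('line now',np.round(l,2)[:,1],hold(atz(s,l,30)).round(2).tolist())
f=flag(s,(197,213),range(364,370));print('flag',hold(atz(s,[(q[0],q[1]) for q in f],30)).round(2).tolist())
im=cv2.cvtColor(s['img'].astype(np.uint8),cv2.COLOR_RGB2BGR)
a=cv2.convertScaleAbs(cv2.resize(im[185:215,342:376],None,fx=15,fy=15,interpolation=cv2.INTER_CUBIC),alpha=1.5)
cv2.imwrite('pics/z8.png',a)
cv2.imwrite('pics/s8.png',im)
E
```

```text
clock: 14.22
position: [485.3, 160.4, 62.0]
tcp_rot: [[0.939, 0.342, 0.019], [0.342, -0.94, 0.004], [0.019, 0.003, -1.0]]
force: [8.6, 3.1, -4.7]
finger_gap: 0.265
14.725 [485.27638125 160.40541493  62.00971699] [ 9.17713875  2.92645836 -4.98941338] 0.2657533136773537 -40.15133884214475
[[  7.  38.  79.  63.  30.  48. 105. 103.  77.  39.  41. 105.]
 [ 11.  57.  86.  81.  73.  87. 110. 112.  89.  41.  38. 104.]
 [ 14.  56.  83. 102. 110. 112. 110. 112.  93.  45.  43. 107.]
 [ 22.  45.  62.  82.  96.  98.  98. 108.  88.  43.  39.  99.]
 [ 61.  60.  58.  62.  65.  65.  62.  77.  67.  35.  30.  73.]
 [104.  98.  89.  88.  82.  74.  71.  71.  75.  39.  27.  49.]
 [109. 111. 108. 109. 107. 108. 107. 109. 119.  58.  34.  46.]
 [108. 109. 107. 106. 107. 108. 108. 109. 116.  54.  36.  42.]
 [108. 108. 108. 109. 108. 108. 108. 109. 108.  51.  41.  40.]]
line now [200.97 201.15 201.23 201.27] [[-38.58, 22.9], [-38.19, 25.6], [-38.28, 28.32], [-38.53, 31.04]]
line now [200.9 201.  201.  201. ] [[-38.89, 22.91], [-38.89, 25.62], [-39.34, 28.35], [-39.79, 31.08]]
flag [[-42.36, 47.46], [-41.97, 50.16], [-42.11, 52.88], [-42.28, 55.61], [-42.52, 58.33], [-43.39, 61.1]]
```

View pics/z8.png

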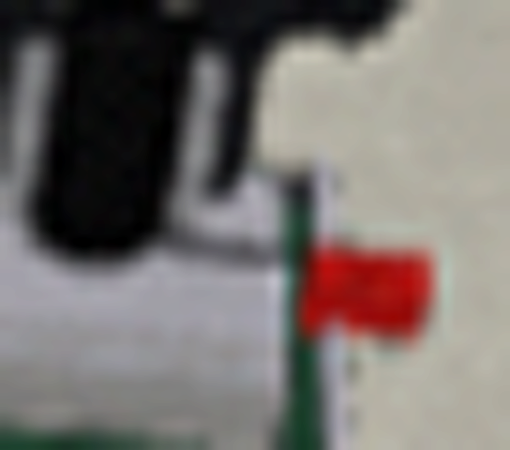

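View pics/s8.png

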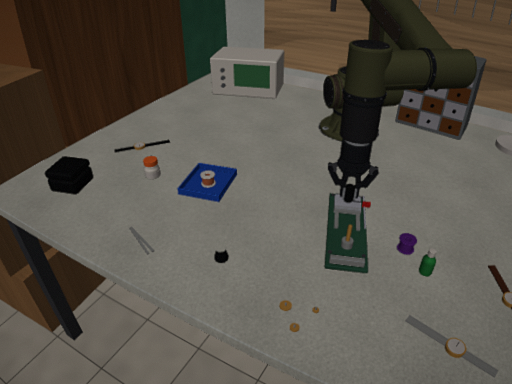

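The line is level with the flag: the scene camera puts it about 1 mm past the flag's middle and the top camera about 1 mm short, both within the 5 mm allowed. The arm is steady, the bobbin stands in the tray at (208,179), and the bottle, tub and loupe look undisturbed. I'll hand in the job.

```bash
python3 -c "
from h import *
print(arm.close_job())"
```

```text
the job is handed in; nothing more can be done
None
```

The job is handed in: the bobbin stands in the blue tray, and the gripper is holding the slide with its line at the red flag. No verdict was reported.

- **Bobbin:** I lifted it straight up off the post and lowered it into the middle of the tray until the wrist felt about 5 N of contact. I then let it go, and later pictures show it upright there.
- **Slide:** I gripped the black knob and pulled the slide about 40 mm towards the robot. The tool did not move over the last half second, and the wrist reads about 10 N of spring pull, as expected.
- **Disagreement between cameras:** the scene camera says the flag needed about 38.8 mm of travel, and the top camera, measured before the pull, says about 41.2 mm. I stopped in between, so each puts the line 1 to 1.5 mm off the middle of the flag, against the 5 mm allowed.
- **Top camera:** the arm hid the line from above, so the final position could only be checked with the scene camera.
- **Left alone:** the flag measured in the same place before and after. By eye, the bottle, tub and loupe had not moved in the last picture; I did not measure them again.

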